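# Swap the sample cassette in a sloping meter bay

## Task

The red sample cassette in the desktop meter has been read: draw it out of the sloping bay and stand it upright in the white return tray. Then plug the green cassette into the bay, its yellow key rib in the notch, fully home so that its black collar lies on the sloping face, and let go. Leave the blue cassette, the dark jar, the cream jar and the glass dish where they stand.

Things in the scene. Friction and masses are not known exactly. Their poses are not given: they have to be found in the camera images.
- green_cassette_center (a point): New cassette, green head, stands on the table on its plug, yaw -75 to 75 deg; 112 mm tall. Up its z from the foot: plug 0-45 mm, 40 (x) by 50 (y) mm, lowest 8 mm tapered to 34 by 44; black collar 45-57 mm, 62 mm square; head 57-112 mm, 46 (x) by 34 (y) mm, gripped across y. Yellow key rib on the plug's +x face, 7 mm out, 12 mm wide. Point: centre, 56 mm above the foot; z up to the head.
- red_cassette_center (a point): The read cassette, with a red head: the same shape, size and point (centre, 56 mm above the foot, half-way up) as the green one; z from foot to head, x to the yellow key rib. It starts fully home in the meter's bay, leaning with it. A yellow stripe down the head's +x side and a yellow mark on the +x edge of its top show the key side on every cassette. Each weighs 0.18 to 0.35 kg.
- blue_cassette_center (a point): Spare cassette with a blue head, same shape as the others, standing upright on the table; leave it alone. This point is its centre, 56 mm above the table.
- bay (a point): Centre of the mouth of the keyed hole in the meter's flat face, which slopes 25 deg and faces up and to the robot. z: outward normal; x: up the slope; y: level. Hole 43 (x) by 53 (y) mm, 50 deep; notch 15 mm wide on the +x side, to 29 mm from the centre, yellow bar uphill of it. No latch, plain friction. Fully home, a cassette has the bay's axes and its centre 11 mm outside the mouth (collar on the face).
- meter: White and grey desktop meter that carries the bay, fixed to the table, 170 mm wide, 220 mm deep, 165 mm high at the back. Its sloping face runs from 85 mm downhill to 115 mm uphill of the bay's centre. Origin on the table 115 mm straight below the bay's centre; z up, x level, from the low front to the high back.
- tray_floor (a point): Centre of the inner floor of the white open return tray, 5 mm above the table; outside 130 mm in its x by 110 mm in its y and 32 mm high, walls 5 mm, fixed to the table. z up.
- dark_jar_center (a point): Closed dark grey jar with a black cap, 68 mm across, 120 mm high, loose, upright; this point is its centre.
- cream_jar_center (a point): Closed cream jar with an orange cap, 64 mm across, 125 mm high, loose, upright; this point is its centre.
- dish_center (a point): Closed low round dish of greenish glass, 92 mm across, 24 mm high, loose, in front of the meter to the right; this point is its centre.

How it is judged:
By the outcome, as a careful person would: the job done as asked, in the order asked, and still so for the second after the job is handed in, with the robot touching nothing.
It also fails if it takes over 66 s, if anything falls off the work surface, if the arm or the gripper's body presses on something with over 40 N, if the wrist force passes 120 N, or if a joint passes its speed limit or range.

## Robot

A 7-joint arm with a two-finger parallel gripper is mounted at the origin on the work surface. World frame = base frame: x ahead of the robot, y to its left, z up, the work surface at z = 0. Lengths are in m, angles in degrees, forces in N, time in s.
With the tool pointing down it reaches from about 0.425 to 0.875 m from the base axis. Payload 4.7 kg.
Tool frame: the origin (TCP) lies on the centre line of the jaws, within the pads' length; the fingertips stand env.nose_length ahead of it and the grasp point (between the pads) lies 8 mm behind it (env.nose_length is the distance from the TCP to the fingertips, in m); y points along the fingers, z is the direction in which the jaws open and shut, and the axes are right-handed (so a half turn about y gives the same grasp; the last joint's range is limited). The gripper opens to 87 mm and grips with 3 to 60 N. Pads are 19 mm wide; open, the fingers measure 117 mm over their backs; the gripper's body (75 mm by 190 mm) begins 51 mm behind the grasp point.
Start: joints at [64.463, 18.392, -4.016, 83.108, 1.295, 78.541, -3.26], TCP at [0.288, -0.583, 0.234] pointing down, gripper open.
Joint ranges: [-163.93, 163.93], [-17.29, 119.83], [-79.2, 71.16], [3.27, 140.29], [-89.18, 269.18], [5.43, 117.66], [-154.24, 154.24]. Speed limits (degrees/s): [147.25, 147.25, 180, 180, 180, 180, 180].

## Interface

Orientations are given as [roll, pitch, yaw] about the fixed x, y, z axes, in that order (R = Rz(yaw) Ry(pitch) Rx(roll)).
In Python, from cell import env, read_camera, camera_info, job, models gives the robot as it stands.
- The arm moves only by the tool move_arm, never from a script. Its argument "moves" is a list of rows, each a list of 6 numbers: the shift along the tool's x, y, z in mm, then the turn, a rotation vector about the tool's x, y, z in degrees. In form: [[x, y, z, ax, ay, az], ...]. A call has 1 to 20 rows; each row is the pose to reach, as a shift and turn from the pose commanded when the call began, along the tool's axes at that moment; what a row does not reach only later rows make up. A row lasts 1/12 s, in which the tool goes at most 41.7 mm and 7.16 degrees, less where a joint would pass 70% of its speed; a pose out of reach is approached as far as the arm can. A call with a gripper value outside its range is refused whole. "claw" is the finger opening in mm, from 0 to 87, set as the call begins (left out, the last holds). The fingers move at their own pace and stop on an object; "newtons" is the grip in N (left out, the last holds). Time passes only in rows, so rows that repeat a pose let the fingers close. It gives the time, the measured TCP pose, the force and the opening at its end, in the units of the state.
- env.get_obs(): the state, without advancing time (a new reading comes with each control period).
- read_camera(name): name is "scene" or "side" or "wrist"; returns (picture, depth): 384x512x3 uint8, red, green, blue; 384x512 float32, m along the optical axis (not along the pixel's ray), 0 where there is no reading.
- camera_info(name): a dict with "fx", "fy", "cx", "cy" (pixels), "R" (3x3) and "t" (3): a world point X has camera coordinates R X + t. Camera axes: x right, y down, z forward; pixel columns grow to the right and rows downward; lengths in m; the calibration is good to about 2 mm. The wrist camera is an equidistant fisheye: a pixel r from the principal point sees the ray r / f radians off the axis. A picture is of the moment at which its call begins: read the wrist's pose just before it. camera_info takes no time and is no camera call; for the wrist camera it gives the pose at the moment of the call.
- job.sign_off(): hands the job in, once; it reports no verdict.
Trained networks look in the newest picture that a camera, given by its name, has taken for a name from the list of things; names that differ only in an ending like _2 or _b are one class to them, and where a whole thing is asked for, a point or a joint stands for the part that bears it (a point fixed in the world has none). Each returns a list of dicts, best first, with "score" (0 to 1); they miss things now and then, are a little off and sometimes report something else, mostly with a low value. They report only what shows in the picture. A call takes as long as a camera call.
- models.spot_in(target, camera): "point" ([x, y, z] in m, in world coordinates, good to about 4 mm: the middle of the surface that is visible of it).
- models.cut_out(target, camera): "mask" (384x512 bool, what is visible of it).
The state is a dict: "time_s": time; "qpos": joint angles; "joint_velocities": joint speeds; "effort": joint torques, N m; "tool_pos": TCP position; "tool_rot": TCP orientation; "force": force on the tool from outside, world axes, zero at the start; "wrist_torque": the same for the moment, N m; "grip_width": finger opening in m.
Only numpy, scipy, OpenCV 4.12 (cv2) and the standard library are available. Lean on these libraries where they do the work, as an engineer would, in place of code of your own. Each camera call takes 0.05 s, during which the arm holds its last target.

## Working session

There is one attempt and no reset: what is moved stays moved. The work goes in short steps, Python scripts to look and compute and a tool call to move; the robot and the scene stay as the last step left them, time stands still between calls to the robot, and variables do not carry over. Pictures are saved under pics/ and viewed, and the job is handed in when it is done.

Besides the shell and the picture viewer there is one more tool, called after ">>>" as name(argument=value, ...) on one line, values as JSON. move_arm: Moves the arm, as the interface text tells. Its arguments: {"type":"object","properties":{"moves":{"type":"array","items":{"type":"array","items":{"type":"number"}}},"claw":{"type":"number"},"newtons":{"type":"number"}},"required":["moves"]}

```bash
ls; mkdir -p pics; python3 - <<'E'
from cell import env, read_camera, camera_info, job, models
import cv2, numpy as np, pickle
print(env.get_obs()); print(env.nose_length)
for n in ["scene","side","wrist"]:
    ci=camera_info(n); im,d=read_camera(n)
    print(n,{k:np.round(v,3).tolist() if not isinstance(v,str) else v for k,v in ci.items()})
    pickle.dump((im,d,ci),open(f"{n}0.pkl","wb"))
    cv2.imwrite(f"pics/{n}0.png",im[:,:,::-1])
E
```

```text
pics
{'time_s': 0.0, 'qpos': array([64.46388685, 18.43837119, -4.01487209, 83.17467116,  1.29535188,
       78.53857315, -3.26106108]), 'joint_velocities': array([-0.0153651 ,  0.07438671, -0.10167335, -0.00768408,  0.00979362,
        0.06472456, -0.06249632]), 'effort': array([ 7.86731380e-05, -4.91294825e+01, -4.04103007e-01, -3.12531710e+01,
       -6.40001404e-02,  4.37933556e-02,  1.90544711e-04]), 'tool_pos': array([ 0.28816146, -0.5820572 ,  0.23247121]), 'tool_rot': array([-9.01063592e+01, -6.18971664e-03, -1.53655753e+02]), 'force': array([-0.32120773, -0.647141  , -0.95936621]), 'wrist_torque': array([-0.00488728,  0.03102077, -0.03744954]), 'grip_width': 0.0869471075400807}
0.011
scene {'fx': 477.821, 'fy': 477.821, 'cx': 255.924, 'cy': 204.605, 'R': [[-0.113, 0.994, -0.002], [0.697, 0.078, -0.713], [-0.708, -0.082, -0.702]], 't': [0.073, -0.272, 1.712]}
side {'fx': 489.639, 'fy': 489.639, 'cx': 249.592, 'cy': 193.484, 'R': [[-0.786, -0.618, 0.005], [-0.372, 0.466, -0.803], [0.494, -0.633, -0.596]], 't': [0.385, 0.27, 1.115]}
wrist {'fx': 297.319, 'fy': 297.319, 'cx': 256.654, 'cy': 191.974, 'R': [[0.444, -0.896, -0.003], [-0.854, -0.424, 0.303], [-0.273, -0.132, -0.953]], 't': [-0.65, -0.037, 0.392]}
```

View pics/scene0.png

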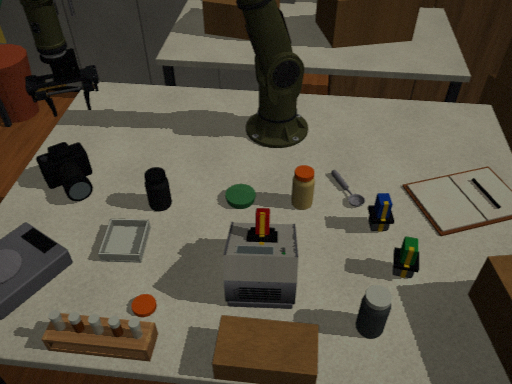

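View pics/side0.png

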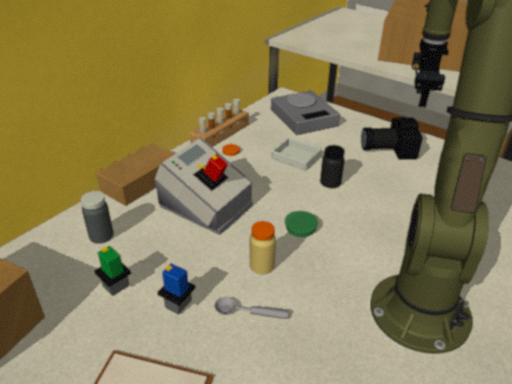

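```bash
python3 - <<'E'
from cell import env, read_camera, camera_info, job, models
import numpy as np, pickle
out={}
for n in ["scene","side"]:
  for t in ["green_cassette_center","red_cassette_center","blue_cassette_center","bay","meter","tray_floor","dark_jar_center","cream_jar_center","dish_center"]:
    s=models.spot_in(t,n); m=models.cut_out(t,n)
    out[n,t]=(s,m)
    print(n,t,[(round(a['score'],2),np.round(a['point'],3).tolist()) for a in s[:2]],[(round(a['score'],2),int(a['mask'].sum())) for a in m[:2]])
pickle.dump(out,open("det.pkl","wb"))
print(env.get_obs()['time_s'])
E
```

```text
scene green_cassette_center [(0.86, [0.621, 0.374, 0.057])] [(0.82, 898)]
scene red_cassette_center [(0.76, [0.625, 0.008, 0.151])] [(0.79, 630)]
scene blue_cassette_center [(0.94, [0.464, 0.32, 0.06])] [(0.86, 797)]
scene bay [(0.64, [0.724, 0.018, 0.135])] [(0.93, 3742)]
scene meter [(0.93, [0.734, 0.018, 0.118])] [(0.77, 5510)]
scene tray_floor [(0.8, [0.585, -0.372, 0.002])] [(0.92, 1950)]
scene dark_jar_center [(0.9, [0.442, -0.309, 0.084])] [(0.7, 928)]
scene cream_jar_center [(0.83, [0.392, 0.102, 0.089])] [(0.82, 892)]
scene dish_center [(0.88, [0.386, -0.075, 0.025]), (0.4, [0.721, 0.017, 0.136])] [(0.56, 597)]
side green_cassette_center [(0.93, [0.583, 0.386, 0.064])] [(0.85, 1135), (0.3, 1210)]
side red_cassette_center [(0.95, [0.598, 0.027, 0.14])] [(0.78, 649), (0.35, 1104)]
side blue_cassette_center [(0.78, [0.43, 0.341, 0.064])] [(0.74, 1221)]
side bay [(0.74, [0.634, 0.06, 0.107])] [(0.76, 3787)]
side meter [(0.98, [0.617, 0.063, 0.093])] [(0.97, 5483)]
side tray_floor [(0.75, [0.588, -0.373, 0.014])] [(0.66, 1109)]
side dark_jar_center [(0.78, [0.412, -0.291, 0.079])] [(0.93, 911)]
side cream_jar_center [] [(0.58, 1310), (0.17, 874)]
side dish_center [(0.92, [0.367, -0.07, 0.021])] [(0.92, 707)]
1.95
```

```bash
cat > h.py <<'E'
import numpy as np, pickle, cv2
from scipy.spatial.transform import Rotation as Ro
def cloud(im,d,ci):
    v,u=np.mgrid[:384,:512]
    x=(u-ci['cx'])/ci['fx']*d; y=(v-ci['cy'])/ci['fy']*d
    P=np.stack([x,y,d],-1)
    return (P-np.array(ci['t']))@np.array(ci['R'])
def proj(X,ci):
    c=np.asarray(X)@np.array(ci['R']).T+np.array(ci['t'])
    return np.stack([ci['fx']*c[...,0]/c[...,2]+ci['cx'],ci['fy']*c[...,1]/c[...,2]+ci['cy']],-1)
def load(n,k=0): 
    im,d,ci=pickle.load(open(f"{n}{k}.pkl","rb")); return im,d,ci,cloud(im,d,ci)
E
python3 - <<'E'
from h import *
det=pickle.load(open("det.pkl","rb"))
# top-down orthographic map 1mm..: x 0.3-0.95 , y -0.55..0.55
for n in ["scene","side"]:
    im,d,ci,P=load(n)
    ok=d>0
    tab=ok&(np.abs(P[...,2])<0.012)
    print(n,"table z med",np.median(P[...,2][tab]))
    m=det[n,'bay'][1][0]['mask'] | det[n,'meter'][1][0]['mask']
    Q=P[m&ok]
    # ransac plane with slope 25
    best=None;rng=np.random.default_rng(0)
    for _ in range(800):
        a,b,c=Q[rng.choice(len(Q),3,False)]
        nn=np.cross(b-a,c-a); L=np.linalg.norm(nn)
        if L<1e-6: continue
        nn/=L; nn*=np.sign(nn[2])
        if abs(np.degrees(np.arccos(nn[2]))-25)>5: continue
        k=np.abs((Q-a)@nn)<0.003
        if best is None or k.sum()>best.sum(): best=k
    for _ in range(3):
        q=Q[best];c=q.mean(0);nn=np.linalg.svd(q-c,full_matrices=False)[2][2];nn*=np.sign(nn[2]); best=np.abs((Q-c)@nn)<0.003
    print("normal",nn,"tilt",np.degrees(np.arccos(nn[2])),"az of -n",np.degrees(np.arctan2(-nn[1],-nn[0])),c,best.sum(),len(Q))
    for col in "green","red","blue":
        hsv=cv2.cvtColor(im,cv2.COLOR_RGB2HSV)
        m=det[n,col+'_cassette_center'][1][0]['mask']
        hh={'green':(45,80),'blue':(100,130),'red':(-8,8)}[col]
        H=hsv[...,0].astype(int);H=np.where(H>170,H-180,H) if col=='red' else H
        k=m&ok&(H>=hh[0])&(H<=hh[1])&(hsv[...,1]>100)&(hsv[...,2]>40)
        ky=m&ok&(H>15)&(H<35)&(hsv[...,1]>100)&(hsv[...,2]>60)
        q=P[k]; print(col,k.sum(),np.round(np.median(q,0),4),np.round(np.percentile(q,3,axis=0),4),np.round(np.percentile(q,97,axis=0),4),"yel",ky.sum(),np.round(np.median(P[ky],0),4))
E
python3 - <<'E'
from h import *
for n,bx in [("scene",[(200,200,110),(350,170,110)]),("side",[(150,130,110),(80,220,130)])]:
    im=load(n)[0]
    t=[cv2.resize(im[y:y+s,x:x+s,::-1],(390,390),interpolation=cv2.INTER_CUBIC) for x,y,s in bx]
    cv2.imwrite(f"pics/{n}_crop.png",np.hstack(t))
E
```

```text
scene table z med 0.0008636998098012423
normal [-0.42381847 -0.02710624  0.90534146] tilt 25.130688606372058 az of -n 3.6594926053945773 [0.65177049 0.0130416  0.13177637] 1932 5551
green 155 [0.5994 0.3794 0.1123] [0.5796 0.364  0.1084] [0.6233 0.393  0.116 ] yel 115 [0.6243 0.3766 0.0747]
red 234 [0.615  0.0141 0.1697] [ 4.412e-01 -4.400e-03  4.000e-04] [0.6321 0.0274 0.1838] yel 120 [0.6232 0.0119 0.1604]
blue 187 [0.454  0.3239 0.1112] [0.424  0.3113 0.0657] [0.4703 0.3433 0.1154] yel 111 [0.4681 0.3295 0.0731]
side table z med 0.0004419326588148736
normal [-0.42569598 -0.02270583  0.90458133] tilt 25.233046058752503 az of -n 3.0531566806538932 [0.62795212 0.02170843 0.12079756] 2319 5509
green 524 [0.5809 0.3878 0.096 ] [0.574  0.3667 0.0569] [0.6138 0.398  0.1136] yel 24 [0.616  0.3768 0.1124]
red 395 [0.5914 0.0249 0.1593] [ 0.5708 -0.0032  0.1212] [0.6222 0.0297 0.1809] yel 26 [0.6071 0.0129 0.1824]
blue 598 [0.4316 0.3381 0.0954] [0.4182 0.3127 0.0579] [0.4584 0.3452 0.1138] yel 23 [0.4601 0.3279 0.1127]
```

View pics/scene_crop.png

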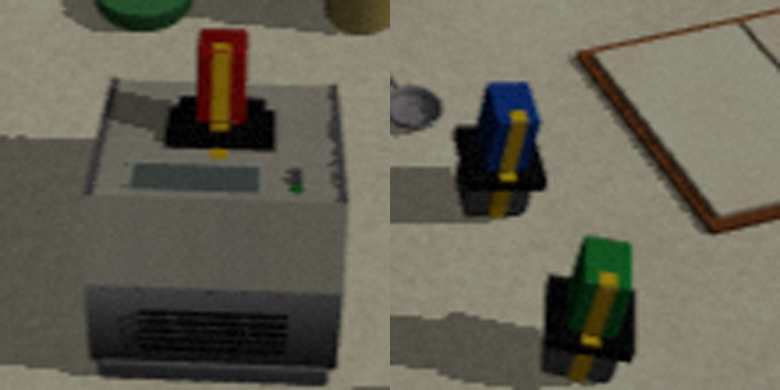

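View pics/side_crop.png

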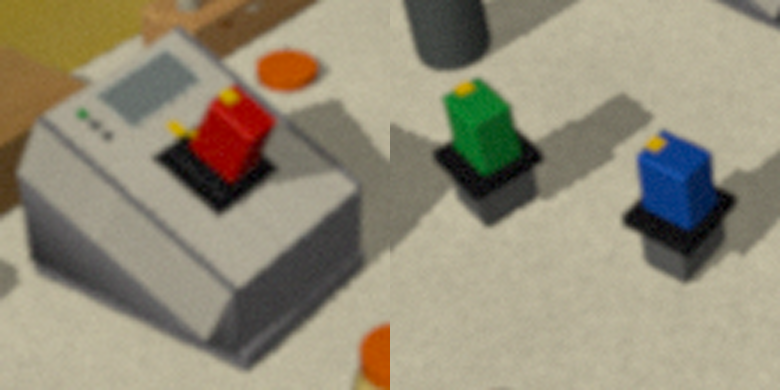

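```bash
cat >> h.py <<'E'
from scipy.optimize import least_squares
def sdfbox(p,c,h):
    q=np.abs(p-c)-h
    return np.linalg.norm(np.maximum(q,0),axis=-1)+np.minimum(q.max(-1),0)
def sdfcas(p,plug=True): # frame: foot at z=0 -> centre at .056
    L=[((0,0,.051),(.031,.031,.006)),((0,0,.0845),(.023,.017,.0275))]
    if plug: L+=[((0,0,.0225),(.020,.025,.0225)),((.0235,0,.0225),(.0035,.006,.0225))]
    return np.min([sdfbox(p,np.array(c),np.array(h)) for c,h in L],axis=0)
def fitcas(Q,x0):
    f=lambda v: sdfcas((Q-np.array([v[0],v[1],0]))@Ro.from_euler('z',v[2],degrees=True).as_matrix())*1000
    best=None
    for y0 in (x0[2],x0[2]-25,x0[2]+25):
        r=least_squares(f,[x0[0],x0[1],y0],loss='soft_l1',f_scale=1.5,x_scale=[.01,.01,10])
        if best is None or r.cost<best.cost: best=r
    return best.x,best.cost/len(Q)
E
python3 - <<'E'
from h import *
det=pickle.load(open("det.pkl","rb"))
def pts(n,t,er=1):
    im,d,ci,P=load(n); m=det[n,t][1][0]['mask'].astype(np.uint8)
    if er>0: m=cv2.erode(m,np.ones((3,3)))
    else: m=cv2.dilate(m,np.ones((3,3)))
    return P[(m>0)&(d>0)]
for col,x0 in (("green",(.60,.38,-15)),("blue",(.444,.33,-20))):
    A=[pts(n,col+"_cassette_center") for n in ("scene","side")]
    for q in A+[np.vstack(A)]:
        q=q[q[:,2]>.006]
        print(col,len(q),*fitcas(q,x0))
# bay: frame fit: x,y,z of mouth, yaw
def bayR(yaw): # z=(-sin25,0,cos25), x=(cos25,0,sin25)
    return Ro.from_euler('z',yaw,degrees=True).as_matrix()@Ro.from_euler('y',-25,degrees=True).as_matrix()
def sd(v,Q,par):
    p=(Q-np.array(v[:3]))@bayR(v[3])
    c=sdfcas(p+np.array([0,0,.045]),False)
    # slab face
    f=sdfbox(p,np.array([.015,0,-.02]),np.array([.1,.085,.02]))
    return np.minimum(c,f)*1000
A=[]
for n in ("scene","side"):
    q=np.vstack([pts(n,"bay"),pts(n,"red_cassette_center",1)])
    A.append(q)
for q in A+[np.vstack(A)]:
    v=np.array([.60,.013,.115,3.3])
    p=(q-v[:3])@bayR(3.3)
    k=(np.abs(p[:,0])<.08)&(np.abs(p[:,1])<.075)&(p[:,2]>-.006)
    r=least_squares(lambda v:sd(v,q[k],0),v,loss='soft_l1',f_scale=1.5,x_scale=[.01,.01,.01,5])
    print("bay",k.sum(),r.x,r.cost/k.sum())
# tray
for n in ("scene","side"):
    im,d,ci,P=load(n)
    q=pts(n,"tray_floor",0)
    k=(q[:,2]>.012)&(q[:,2]<.045)
    rect=cv2.minAreaRect((q[k][:,:2]*1000).astype(np.float32)); print("tray walls",n,rect, np.percentile(q[:,2],95))
for t in ("dark_jar_center","cream_jar_center","dish_center"):
    for n in ("scene","side"):
        q=pts(n,t); h={'d':.06,'c':.06}[t[0]] if 'jar' in t else .012
        R={'dark_jar_center':.034,'cream_jar_center':.032,'dish_center':.046}[t]
        q=q[(q[:,2]>.01)]
        H=np.percentile(q[:,2],97); c=np.median(q[q[:,2]>H-.006],0); print(t,n,np.round(c,3),H)
E
```

```text
green 758 [ 0.60032427  0.37839306 -5.93829973] 0.9513831700180785
green 960 [ 0.59915932  0.37878136 -6.91588077] 0.6459736056870621
green 1718 [ 0.599683    0.37871266 -6.44974971] 0.8252934862492951
blue 654 [0.44460339 0.32543231 8.12558888] 0.9850344977276771
blue 1040 [0.44314911 0.32604383 6.52836317] 0.5270323977282222
blue 1694 [0.44380992 0.32598818 7.31932918] 0.7626384234496583
bay 634 [0.6186885  0.0089401  0.11662462 3.92757967] 0.8466000800804028
bay 980 [0.61732731 0.01073457 0.11725457 3.67218993] 0.8614519461438106
bay 1614 [0.61810661 0.01086934 0.1171927  3.94439884] 0.9133917153592493
tray walls scene ((586.7113647460938, -370.3110046386719), (137.37664794921875, 112.41370391845703), 4.7708635330200195) 0.032726257580603615
tray walls side ((583.3678588867188, -365.993408203125), (136.17247009277344, 123.19609069824219), 3.0076327323913574) 0.032636204783541595
dark_jar_center scene [ 0.428 -0.315  0.12 ] 0.12274674362666854
dark_jar_center side [ 0.417 -0.308  0.12 ] 0.12196208672531558
cream_jar_center scene [0.376 0.105 0.126] 0.12811366087631013
cream_jar_center side [0.366 0.107 0.125] 0.1272443995826906
dish_center scene [ 0.385 -0.081  0.025] 0.02864186825302673
dish_center side [ 0.371 -0.074  0.024] 0.027376711639560698
```

```bash
cat >> h.py <<'E'
import json
BAY=np.array([.618,.0108,.1155]); BYAW=3.8
GREEN=np.array([.5997,.3787]); GYAW=-6.4
TRAY=np.array([.585,-.369])
def bayR(yaw=None):
    return Ro.from_euler('z',BYAW if yaw is None else yaw,degrees=True)*Ro.from_euler('y',-25,degrees=True)
TOOL=Ro.from_euler('x',-90,degrees=True)  # in object frame: tool y=-z, tool z=y, x=x
def getcmd():
    c=json.load(open('cmd.json')); return np.array(c['p']),Ro.from_quat(c['q'])
def setcmd(p,R): json.dump({'p':list(map(float,p)),'q':list(map(float,R.as_quat()))},open('cmd.json','w'))
def apply(row):
    p,R=getcmd(); setcmd(p+R.apply(np.array(row[:3])/1000),R*Ro.from_rotvec(row[3:],degrees=True))
def rel(tp,tR):
    p,R=getcmd()
    s=R.inv().apply(np.asarray(tp)-p)*1000; w=(R.inv()*tR).as_rotvec(degrees=True)
    n=max(np.linalg.norm(s)/41.7,np.linalg.norm(w)/7.16)
    print("row",np.round(s,1).tolist()+np.round(w,2).tolist(),"rows needed %.1f"%n)
def status(env):
    o=env.get_obs(); p,R=getcmd()
    Rm=Ro.from_euler('xyz',o['tool_rot'],degrees=True)
    print("t",round(o['time_s'],2),"meas",np.round(o['tool_pos'],4),"err mm",np.round((o['tool_pos']-p)*1000,1),"roterr(world)",np.round((Rm*R.inv()).as_rotvec(degrees=True),2),"F",np.round(o['force'],1),"T",np.round(o['wrist_torque'],2),"w",round(o['grip_width']*1000,1),"q",np.round(o['qpos'],0))
E
python3 - <<'E'
from h import *
from cell import env
setcmd([.288,-.583,.234],Ro.from_euler('xyz',[-90,0,-153.66],degrees=True))
status(env)
R=bayR()*TOOL
rel(BAY+bayR().apply([0,0,.135]),R)
E
```

```text
t 1.95 meas [ 0.2884 -0.5825  0.2336] err mm [ 0.4  0.5 -0.4] roterr(world) [-0.01 -0.    0.  ] F [-0.3  0.2 -0.3] T [-0.04 -0.03  0.03] w 86.8 q [64. 18. -4. 83.  1. 79. -3.]
row [-506.5, -3.9, -407.6, 34.17, -154.11, -6.81] rows needed 22.1
```

>>> move_arm(moves=[[-506,-4,-408,34.2,-154.1,-6.8],[-506,-4,-408,34.2,-154.1,-6.8],[-506,-4,-408,34.2,-154.1,-6.8],[-506,-4,-408,34.2,-154.1,-6.8],[-506,-4,-408,34.2,-154.1,-6.8],[-506,-4,-408,34.2,-154.1,-6.8],[-506,-4,-408,34.2,-154.1,-6.8],[-506,-4,-408,34.2,-154.1,-6.8],[-506,-4,-408,34.2,-154.1,-6.8],[-506,-4,-408,34.2,-154.1,-6.8],[-506,-4,-408,34.2,-154.1,-6.8],[-506,-4,-408,34.2,-154.1,-6.8]], claw=60)

```text
time_s: 2.95
tool_pos: [0.4984, -0.1264, 0.2372]
tool_rot: [-79.5, -14.0, -70.1]
force: [0.7, -0.1, 0.1]
grip_width: 0.0599
```

>>> move_arm(moves=[[0,0,0,0,0,0],[0,0,0,0,0,0],[0,0,0,0,0,0]])

```text
time_s: 3.2
tool_pos: [0.4977, -0.129, 0.2368]
tool_rot: [-79.5, -13.9, -70.4]
force: [-0.1, -0.0, 0.7]
grip_width: 0.0597
```

```bash
cat >> h.py <<'E'
def resync(env):
    o=env.get_obs(); setcmd(o['tool_pos'],Ro.from_euler('xyz',o['tool_rot'],degrees=True))
E
python3 - <<'E'
from h import *
from cell import env
resync(env); status(env)
rel(BAY+bayR().apply([0,0,.135]),bayR()*TOOL)
E
```

```text
t 3.2 meas [ 0.4977 -0.129   0.2368] err mm [0. 0. 0.] roterr(world) [0. 0. 0.] F [-0.1 -0.   0.7] T [0.14 0.18 0.  ] w 59.7 q [ 41. -10. -30. 114.   2.  59.  30.]
row [-103.6, -7.1, 108.3, 15.62, -70.3, -3.07] rows needed 10.1
```

>>> move_arm(moves=[[-104,-7,108,15.6,-70.3,-3.1],[-104,-7,108,15.6,-70.3,-3.1],[-104,-7,108,15.6,-70.3,-3.1],[-104,-7,108,15.6,-70.3,-3.1],[-104,-7,108,15.6,-70.3,-3.1],[-104,-7,108,15.6,-70.3,-3.1],[-104,-7,108,15.6,-70.3,-3.1],[-104,-7,108,15.6,-70.3,-3.1],[-104,-7,108,15.6,-70.3,-3.1],[-104,-7,108,15.6,-70.3,-3.1],[-104,-7,108,15.6,-70.3,-3.1],[-104,-7,108,15.6,-70.3,-3.1],[-104,-7,108,15.6,-70.3,-3.1],[-104,-7,108,15.6,-70.3,-3.1]])

```text
time_s: 4.37
tool_pos: [0.5609, 0.0077, 0.2376]
tool_rot: [-90.0, -25.0, 3.7]
force: [-0.3, 0.4, 1.0]
grip_width: 0.06
```

```bash
python3 - <<'E'
from h import *
from cell import env,read_camera,camera_info
apply([-104, -7, 108, 15.6, -70.3, -3.1]); status(env)
resync(env)
rel(BAY+bayR().apply([0,0,.135]),bayR()*TOOL)
ci=camera_info("wrist"); im,d=read_camera("wrist")
pickle.dump((im,d,ci),open("wrist1.pkl","wb")); cv2.imwrite("pics/wrist1.png",im[:,:,::-1])
E
```

```text
t 4.37 meas [0.5609 0.0077 0.2376] err mm [ 0.3  0.4 -0. ] roterr(world) [ 0.07  0.   -0.11] F [-0.3  0.4  1. ] T [ 0.11  0.34 -0.03] w 60.0 q [ 27. -10. -27. 116.  -8.  48.  97.]
row [0.2, -0.2, -0.6, 0.01, -0.12, 0.01] rows needed 0.0
```

View pics/wrist1.png

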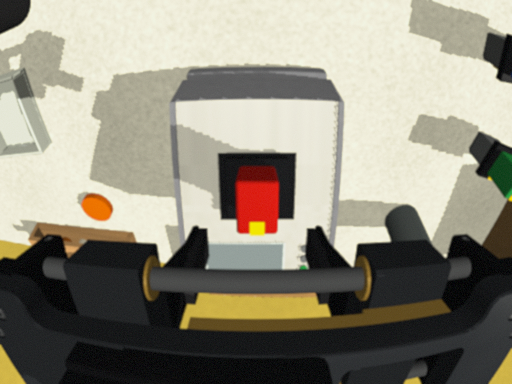

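```bash
cat >> h.py <<'E'
def wcloud(im,d,ci):
    v,u=np.mgrid[:384,:512]
    a=(u-ci['cx'])/ci['fx'];b=(v-ci['cy'])/ci['fy'];th=np.hypot(a,b)+1e-9
    P=np.stack([a/th*np.tan(th)*d,b/th*np.tan(th)*d,d],-1)
    return (P-np.array(ci['t']))@np.array(ci['R'])
E
python3 - <<'E'
from h import *
im,d,ci=pickle.load(open("wrist1.pkl","rb"))
print(d.min(),d.max(),(d>0).mean())
P=wcloud(im,d,ci)
p=(P-BAY)@bayR().as_matrix()
q=p.reshape(-1,3)
hsv=cv2.cvtColor(im,cv2.COLOR_RGB2HSV)
fm=(d>0)&(np.abs(p[...,2])<.02)&(np.abs(p[...,1])<.08)&(p[...,0]>-.08)&(p[...,0]<.05)&(hsv[...,2]>130)
print("face z (bay)",np.median(p[fm][:,2]),fm.sum())
A=np.c_[p[fm][:,:2],np.ones(fm.sum())];print("face plane slope",np.linalg.lstsq(A,p[fm][:,2],rcond=None)[0])
col=(d>0)&(hsv[...,2]<60)&(np.abs(p[...,2]-.012)<.006)&(np.abs(p[...,0])<.06)&(np.abs(p[...,1])<.06)
print("collar",col.sum(),np.percentile(p[col],[1,50,99],axis=0))
top=(d>0)&(hsv[...,1]>120)&(np.abs(p[...,2]-.067)<.006)&(np.abs(p[...,0])<.06)&(np.abs(p[...,1])<.06)
print("top",top.sum(),np.percentile(p[top],[1,50,99],axis=0))
K=cv2.erode(((d>0)&(np.abs(p[...,0])<.07)&(np.abs(p[...,1])<.06)&(p[...,2]>-.006)&(p[...,2]<.075)).astype(np.uint8),np.ones((3,3)))>0
Q=P[K]
def f(v):
    p=(Q-np.array(v[:3]))@bayR(v[3]).as_matrix()
    c=sdfcas(p+np.array([0,0,.045]),False); g=sdfbox(p,np.array([.015,0,-.02]),np.array([.1,.085,.02]))
    return np.minimum(c,g)*1000
r=least_squares(f,[*BAY,BYAW],loss='soft_l1',f_scale=1.0,x_scale=[.01,.01,.01,5]);print(r.x,r.cost/len(Q),len(Q))
# meter side edges
E
```

```text
0.0 1.2012126 0.9959564208984375
face z (bay) -0.0012090867139378724 14076
face plane slope [-0.00022566  0.00193471 -0.00117831]
collar 1579 [[-0.030244   -0.03148848  0.00840746]
 [-0.01393932 -0.0039158   0.01064233]
 [ 0.02906755  0.03017489  0.0123753 ]]
top 2299 [[-0.02385749 -0.01712566  0.06232601]
 [-0.00345728 -0.00032646  0.06559043]
 [ 0.02107322  0.015675    0.06730822]]
[0.6184301  0.01028555 0.11436858 3.91605177] 0.20664838664474894 14285
```

```bash
cat >> h.py <<'E'
BAY=np.array([.6184,.0103,.1148]); BYAW=3.9
E
python3 - <<'E'
from h import *
from cell import env
rel(BAY+bayR().apply([0,0,.0315]),bayR()*TOOL)
E
```

```text
row [0.2, 104.1, -1.2, 0.06, -0.21, 0.01] rows needed 2.5
```

>>> move_arm(moves=[[0,30,-1,0,-0.2,0],[0,55,-1,0,-0.2,0],[0,80,-1,0,-0.2,0],[0,95,-1,0,-0.2,0],[0,104,-1,0,-0.2,0],[0,104,-1,0,-0.2,0],[0,104,-1,0,-0.2,0]])

```text
time_s: 5.0
tool_pos: [0.6048, 0.0099, 0.1434]
tool_rot: [-90.1, -25.0, 4.0]
force: [0.5, 0.2, 0.1]
grip_width: 0.06
```

>>> move_arm(moves=[[0,0,0,0,0,0],[0,0,0,0,0,0],[0,0,0,0,0,0],[0,0,0,0,0,0],[0,0,0,0,0,0],[0,0,0,0,0,0]], claw=20, newtons=35)

```text
time_s: 5.5
tool_pos: [0.6049, 0.0098, 0.1439]
tool_rot: [-90.1, -25.1, 4.0]
force: [-2.2, 0.4, 4.0]
grip_width: 0.0336
```

```bash
python3 - <<'E'
from h import *
from cell import env
apply([0, 104, -1, 0, -0.2, 0]); status(env)
E
```

```text
t 5.5 meas [0.6049 0.0098 0.1439] err mm [0.  0.3 0.6] roterr(world) [-0.04 -0.05  0.14] F [-2.2  0.4  4. ] T [0.23 0.51 0.01] w 33.6 q [ 27.   2. -30. 118.   1.  36.  90.]
```

>>> move_arm(moves=[[0,-8,0,0,0,0],[0,-18,0,0,0,0],[0,-30,0,0,0,0],[0,-45,0,0,0,0],[0,-60,0,0,0,0],[0,-75,0,0,0,0],[0,-90,0,0,0,0],[0,-90,0,0,0,0]])

```text
time_s: 6.17
tool_pos: [0.5668, 0.007, 0.228]
tool_rot: [-90.2, -25.2, 4.1]
force: [0.7, -0.2, -2.1]
grip_width: 0.0339
```

```bash
python3 - <<'E'
from h import *
from cell import env,read_camera,camera_info
apply([0,-90,0,0,0,0]); status(env)
ci=camera_info("scene"); im,d=read_camera("scene")
pickle.dump((im,d,ci),open("scene2.pkl","wb")); cv2.imwrite("pics/scene2.png",im[:,:,::-1])
for z,yaw in ((.26,-60),(.26,-45),(.26,-90)):
    rel([TRAY[0],TRAY[1],z],Ro.from_euler('z',yaw,degrees=True)*TOOL)
E
```

```text
t 6.17 meas [0.5668 0.007  0.228 ] err mm [-0.1 -0.   3.1] roterr(world) [-0.11 -0.21  0.13] F [ 0.7 -0.2 -2.1] T [ 0.03  0.58 -0.02] w 33.9 q [ 28.  -9. -28. 116.  -7.  47.  97.]
row [8.1, -34.6, -376.4, -13.89, 62.81, 22.38] rows needed 9.5
row [8.1, -34.6, -376.4, -10.62, 48.08, 23.49] rows needed 9.1
row [8.1, -34.6, -376.4, -20.42, 92.23, 19.16] rows needed 13.5
```

View pics/scene2.png

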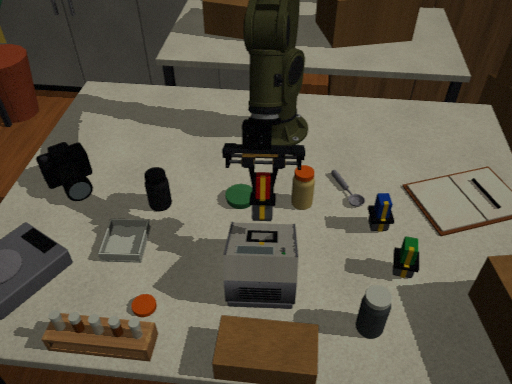

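```bash
python3 - <<'E'
from h import *
from cell import env
rel([TRAY[0],TRAY[1],.24],Ro.from_euler('z',-86,degrees=True)*TOOL)
E
```

```text
row [-0.3, -16.5, -376.4, -19.55, 88.32, 19.67] rows needed 12.9
```

>>> move_arm(moves=[[0,-35,-30,-1.5,6.5,1.5],[0,-16,-376,-19.5,88.3,19.7],[0,-16,-376,-19.5,88.3,19.7],[0,-16,-376,-19.5,88.3,19.7],[0,-16,-376,-19.5,88.3,19.7],[0,-16,-376,-19.5,88.3,19.7],[0,-16,-376,-19.5,88.3,19.7],[0,-16,-376,-19.5,88.3,19.7],[0,-16,-376,-19.5,88.3,19.7],[0,-16,-376,-19.5,88.3,19.7],[0,-16,-376,-19.5,88.3,19.7],[0,-16,-376,-19.5,88.3,19.7],[0,-16,-376,-19.5,88.3,19.7],[0,-16,-376,-19.5,88.3,19.7],[0,-16,-376,-19.5,88.3,19.7],[0,-16,-376,-19.5,88.3,19.7],[0,-16,-376,-19.5,88.3,19.7],[0,-16,-376,-19.5,88.3,19.7]])

```text
time_s: 7.72
tool_pos: [0.586, -0.3682, 0.2401]
tool_rot: [-90.0, -0.0, -85.8]
force: [0.9, -0.7, -3.9]
grip_width: 0.0337
```

```bash
python3 - <<'E'
from h import *
from cell import env,read_camera,camera_info
apply([0, -16, -376, -19.5, 88.3, 19.7]); status(env)
for n in ("scene","wrist","side"):
    ci=camera_info(n); im,d=read_camera(n)
    pickle.dump((im,d,ci),open(n+"3.pkl","wb")); cv2.imwrite(f"pics/{n}3.png",im[:,:,::-1])
rel([TRAY[0],TRAY[1],.10],Ro.from_euler('z',-86,degrees=True)*TOOL)
a=cv2.imread("pics/scene3.png");b=cv2.imread("pics/wrist3.png")
cv2.imwrite("pics/both3.png",cv2.resize(np.hstack([a,b]),(800,300)))
E
```

```text
t 7.72 meas [ 0.586  -0.3682  0.2401] err mm [0.5 0.3 0.4] roterr(world) [-0.06 -0.04  0.22] F [ 0.9 -0.7 -3.9] T [ 0.01 -0.05  0.01] w 33.7 q [ 37.  24. -10.  76.   4.  81.  32.]
row [0.5, 139.7, -0.5, -0.01, 0.03, -0.05] rows needed 3.3
```

View pics/both3.png

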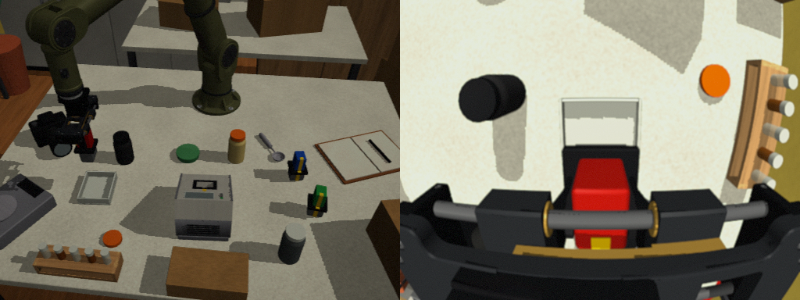

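```bash
python3 - <<'E'
from h import *
im,d,ci=pickle.load(open("wrist3.pkl","rb")); P=wcloud(im,d,ci)
k=(d>0)&(np.abs(P[...,0]-.585)<.1)&(np.abs(P[...,1]+.369)<.09)&(P[...,2]>.02)&(P[...,2]<.04)
print(k.sum(),np.percentile(P[k],[1,99],axis=0), cv2.minAreaRect((P[k][:,:2]*1000).astype(np.float32)))
for n in("scene","side"):
    im,d,ci,P=load(n,0)
    k=(d>0)&(np.abs(P[...,0]-.585)<.1)&(np.abs(P[...,1]+.369)<.08)&(P[...,2]>.027)&(P[...,2]<.036)
    print(n,k.sum(),np.percentile(P[k],[1,99],axis=0), cv2.minAreaRect((P[k][:,:2]*1000).astype(np.float32)))
E
```

```text
1097 [[ 0.51865869 -0.41292134  0.02086352]
 [ 0.65103528 -0.31256303  0.03283622]] ((585.8034057617188, -369.17156982421875), (130.50848388671875, 107.64750671386719), 4.871081829071045)
scene 353 [[ 0.51813062 -0.42829582  0.02713183]
 [ 0.65569926 -0.31262327  0.03583433]] ((586.4163818359375, -371.10784912109375), (137.2678985595703, 111.88867950439453), 4.286294460296631)
side 216 [[ 0.5168199  -0.42629999  0.02720523]
 [ 0.6505248  -0.30950325  0.0355607 ]] ((584.6697387695312, -367.81988525390625), (133.87815856933594, 117.00836944580078), 3.6719181537628174)
```

>>> move_arm(moves=[[0,30,0,0,0,0],[0,65,0,0,0,0],[0,100,0,0,0,0],[0,130,0,0,0,0],[0,148,0,0,0,0],[0,154,0,0,0,0],[0,157,0,0,0,0],[0,157,0,0,0,0],[0,157,0,0,0,0]])

```text
time_s: 8.62
tool_pos: [0.5876, -0.3691, 0.0848]
tool_rot: [-89.8, -0.1, -85.8]
force: [0.5, 0.3, -1.9]
grip_width: 0.0339
```

```bash
python3 - <<'E'
from h import *
from cell import env
apply([0,157,0,0,0,0]); status(env)
E
```

```text
t 8.62 meas [ 0.5876 -0.3691  0.0848] err mm [ 2.1 -0.6  2.2] roterr(world) [-0.14 -0.18  0.15] F [ 0.5  0.3 -1.9] T [ 0.03 -0.12  0.07] w 33.9 q [ 37.  29. -10.  86.   5.  65.  31.]
```

>>> move_arm(moves=[[0,1,0,0,0,0],[0,1.5,0,0,0,0],[0,1.5,0,0,0,0]])

```text
time_s: 8.87
tool_pos: [0.5868, -0.3686, 0.0822]
tool_rot: [-89.9, -0.0, -85.8]
force: [-0.3, -0.6, -3.1]
grip_width: 0.0339
```

```bash
python3 - <<'E'
from h import *
from cell import env
apply([0,1.5,0,0,0,0]); status(env)
E
```

```text
t 8.87 meas [ 0.5868 -0.3686  0.0822] err mm [ 1.3 -0.2  1.1] roterr(world) [-0.08 -0.08  0.14] F [-0.3 -0.6 -3.1] T [ 0.02 -0.11  0.01] w 33.9 q [ 37.  30. -10.  86.   5.  65.  31.]
```

Lag rather than contact; go a little lower.

>>> move_arm(moves=[[0,0.5,0,0,0,0],[0,1,0,0,0,0],[0,1.5,0,0,0,0],[0,1.5,0,0,0,0]])

```text
time_s: 9.2
tool_pos: [0.5868, -0.3686, 0.0818]
tool_rot: [-89.9, -0.0, -85.8]
force: [-2.7, 1.6, 6.5]
grip_width: 0.0337
```

```bash
python3 - <<'E'
from h import *
from cell import env
apply([0,1.5,0,0,0,0]); status(env)
E
```

```text
t 9.2 meas [ 0.5868 -0.3686  0.0818] err mm [ 1.3 -0.2  2.1] roterr(world) [-0.08 -0.07  0.14] F [-2.7  1.6  6.5] T [ 0.39  0.68 -0.01] w 33.7 q [ 37.  30. -10.  86.   5.  65.  31.]
```

>>> move_arm(moves=[[0,-1,0,0,0,0],[0,-1,0,0,0,0],[0,-1,0,0,0,0],[0,-1,0,0,0,0],[0,-20,0,0,0,0],[0,-50,0,0,0,0],[0,-90,0,0,0,0],[0,-130,0,0,0,0],[0,-160,0,0,0,0],[0,-160,0,0,0,0]], claw=60)

```text
time_s: 10.03
tool_pos: [0.5895, -0.37, 0.2488]
tool_rot: [-89.3, -0.4, -85.8]
force: [0.1, 0.0, 1.5]
grip_width: 0.0604
```

```bash
python3 - <<'E'
from h import *
from cell import env,read_camera,camera_info
apply([0,-160,0,0,0,0]); status(env)
for n in ("scene","wrist"):
    ci=camera_info(n); im,d=read_camera(n)
    pickle.dump((im,d,ci),open(n+"4.pkl","wb")); cv2.imwrite(f"pics/{n}4.png",im[:,:,::-1])
a=cv2.imread("pics/scene4.png");b=cv2.imread("pics/wrist4.png")
cv2.imwrite("pics/both4.png",cv2.resize(np.hstack([a,b]),(800,300)))
rel([GREEN[0],GREEN[1],.24],Ro.from_euler('z',GYAW,degrees=True)*TOOL)
E
```

```text
t 10.03 meas [ 0.5895 -0.37    0.2488] err mm [ 4.  -1.5  9.1] roterr(world) [-0.43 -0.68  0.14] F [0.1 0.  1.5] T [-0.05 -0.12  0.01] w 60.4 q [ 37.  23. -10.  75.   4.  81.  31.]
row [-744.4, 0.3, 66.7, -0.04, -79.57, -0.03] rows needed 17.9
```

View pics/both4.png

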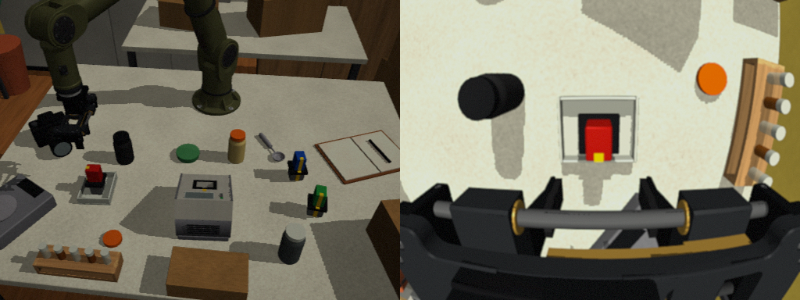

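>>> move_arm(moves=[[-744,0,67,0,-79.6,0],[-744,0,67,0,-79.6,0],[-744,0,67,0,-79.6,0],[-744,0,67,0,-79.6,0],[-744,0,67,0,-79.6,0],[-744,0,67,0,-79.6,0],[-744,0,67,0,-79.6,0],[-744,0,67,0,-79.6,0],[-744,0,67,0,-79.6,0],[-744,0,67,0,-79.6,0],[-744,0,67,0,-79.6,0],[-744,0,67,0,-79.6,0],[-744,0,67,0,-79.6,0],[-744,0,67,0,-79.6,0],[-744,0,67,0,-79.6,0],[-744,0,67,0,-79.6,0],[-744,0,67,0,-79.6,0],[-744,0,67,0,-79.6,0],[-744,0,67,0,-79.6,0],[-744,0,67,0,-79.6,0]])

```text
time_s: 11.8
tool_pos: [0.5961, 0.382, 0.2369]
tool_rot: [-90.0, 0.3, -5.8]
force: [0.5, -1.0, 0.0]
grip_width: 0.0599
```

>>> move_arm(moves=[[0,0,0,0,0,0],[0,0,0,0,0,0]])

```text
time_s: 11.97
tool_pos: [0.5997, 0.3762, 0.2388]
tool_rot: [-90.1, 0.0, -6.4]
force: [-0.4, -0.8, 0.4]
grip_width: 0.0599
```

```bash
python3 - <<'E'
from h import *
from cell import env,read_camera,camera_info
apply([-744,0,67,0,-79.6,0]); status(env)
for n in ("scene","wrist"):
    ci=camera_info(n); im,d=read_camera(n)
    pickle.dump((im,d,ci),open(n+"5.pkl","wb")); cv2.imwrite(f"pics/{n}5.png",im[:,:,::-1])
im,d,ci=pickle.load(open("wrist5.pkl","rb")); P=wcloud(im,d,ci)
k=cv2.erode(((d>0)&(np.abs(P[...,0]-.5997)<.05)&(np.abs(P[...,1]-.3787)<.05)&(P[...,2]>.03)&(P[...,2]<.12)).astype(np.uint8),np.ones((3,3)))>0
print(k.sum(),fitcas(P[k],(.6,.379,-6)))
a=cv2.imread("pics/scene5.png");b=cv2.imread("pics/wrist5.png")
cv2.imwrite("pics/both5.png",cv2.resize(np.hstack([a,b]),(800,300)))
E
```

```text
t 11.97 meas [0.5997 0.3762 0.2388] err mm [-0.3 -2.1 -1.5] roterr(world) [-0.17  0.04  0.01] F [-0.4 -0.8  0.4] T [ 0.07 -0.18 -0.03] w 59.9 q [-10.  30. -37.  72.  18.  84.  39.]
2816 (array([ 0.60002055,  0.37875249, -6.14510215]), np.float64(0.4121700023435857))
```

View pics/both5.png

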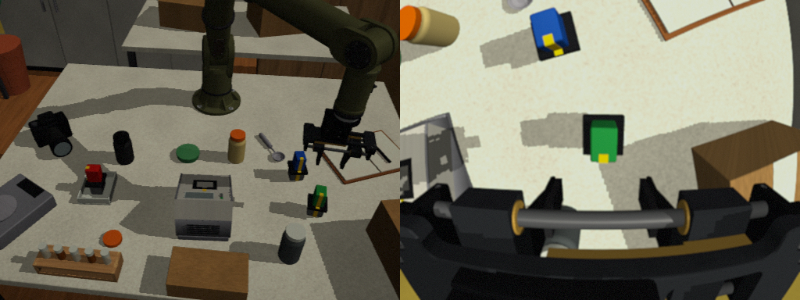

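```bash
python3 - <<'E'
from h import *
from cell import env
status(env)
rel([.6000,.3787,.0765],Ro.from_euler('z',-6.2,degrees=True)*TOOL)
E
```

```text
t 12.07 meas [0.6    0.3762 0.2397] err mm [-0.1 -2.2 -0.6] roterr(world) [-0.11 -0.02 -0.03] F [ 0.2 -0.3 -0.2] T [ 0.11 -0.09 -0.02] w 59.7 q [ -9.  30. -38.  72.  18.  84.  39.]
row [-0.1, 163.8, 0.2, -0.05, -0.17, 0.0] rows needed 3.9
```

>>> move_arm(moves=[[0,30,2,0,0,0],[0,60,2,0,0,0],[0,90,2,0,0,0],[0,120,2,0,0,0],[0,145,2,0,0,0],[0,158,2,0,0,0],[0,164,2,0,0,0],[0,164,2,0,0,0],[0,164,2,0,0,0]])

```text
time_s: 12.82
tool_pos: [0.6002, 0.3807, 0.0776]
tool_rot: [-89.9, -0.1, -6.3]
force: [0.8, 0.0, 0.7]
grip_width: 0.0599
```

```bash
python3 - <<'E'
from h import *
from cell import env
apply([0,164,2,0,0,0]); status(env)
E
```

```text
t 12.82 meas [0.6002 0.3807 0.0776] err mm [-0.1  0.2  1.2] roterr(world) [ 0.03 -0.11  0.1 ] F [0.8 0.  0.7] T [ 0.11 -0.11 -0.05] w 59.9 q [-10.  36. -35.  82.  22.  68.  36.]
```

Offset vanished; take back the 2 mm and grip.

>>> move_arm(moves=[[0,0,-2,0,0,0],[0,0,-2,0,0,0],[0,0,-2,0,0,0]])

```text
time_s: 13.07
tool_pos: [0.5998, 0.3789, 0.0776]
tool_rot: [-89.9, -0.1, -6.2]
force: [-0.0, -0.0, 0.1]
grip_width: 0.06
```

>>> move_arm(moves=[[0,0,0,0,0,0],[0,0,0,0,0,0],[0,0,0,0,0,0],[0,0,0,0,0,0],[0,0,0,0,0,0],[0,0,0,0,0,0]], claw=20, newtons=40)

```text
time_s: 13.57
tool_pos: [0.599, 0.3788, 0.0759]
tool_rot: [-90.0, -0.0, -6.2]
force: [-0.6, 1.8, 0.1]
grip_width: 0.0337
```

```bash
python3 - <<'E'
from h import *
from cell import env
apply([0,0,-2,0,0,0]); status(env)
E
```

```text
t 13.57 meas [0.599  0.3788 0.0759] err mm [-1.1  0.3 -0.4] roterr(world) [-0.02 -0.01  0.15] F [-0.6  1.8  0.1] T [ 0.17 -0.1   0.  ] w 33.7 q [-10.  36. -35.  83.  22.  68.  36.]
```

```bash
python3 - <<'E'
from h import *
from cell import env
p,R=getcmd(); print(p)
rel(BAY+bayR().apply([0,0,.125]),bayR()*TOOL)
E
```

```text
[0.60007191 0.3784618  0.07630909]
row [7.1, -152.1, -373.1, 2.19, -10.12, -24.92] rows needed 9.7
```

>>> move_arm(moves=[[0,-10,0,0,0,0],[0,-35,0,0,0,0],[0,-70,0,0,0,0],[0,-105,0,0,0,0],[0,-140,0,0,0,0],[0,-175,0,0,0,0],[0,-190,0,0,0,0],[0,-190,0,0,0,0]])

```text
time_s: 14.23
tool_pos: [0.6002, 0.3801, 0.272]
tool_rot: [-89.7, -0.4, -6.2]
force: [0.2, 0.8, -1.8]
grip_width: 0.0339
```

```bash
python3 - <<'E'
from h import *
from cell import env
apply([0,-190,0,0,0,0]); status(env)
rel(BAY+bayR().apply([0,0,.125])+[0,0,.02],bayR()*TOOL)
E
```

```text
t 14.23 meas [0.6002 0.3801 0.272 ] err mm [0.1 1.7 5.7] roterr(world) [ 0.24 -0.41  0.14] F [ 0.2  0.8 -1.8] T [ 0.15 -0.13  0.03] w 33.9 q [-10.  29. -38.  69.  18.  87.  39.]
row [7.1, 17.9, -373.1, 2.19, -10.12, -24.92] rows needed 9.0
```

>>> move_arm(moves=[[7,18,-373,2.2,-10.1,-24.9],[7,18,-373,2.2,-10.1,-24.9],[7,18,-373,2.2,-10.1,-24.9],[7,18,-373,2.2,-10.1,-24.9],[7,18,-373,2.2,-10.1,-24.9],[7,18,-373,2.2,-10.1,-24.9],[7,18,-373,2.2,-10.1,-24.9],[7,18,-373,2.2,-10.1,-24.9],[7,18,-373,2.2,-10.1,-24.9],[7,18,-373,2.2,-10.1,-24.9],[7,18,-373,2.2,-10.1,-24.9],[7,18,-373,2.2,-10.1,-24.9],[7,18,-373,2.2,-10.1,-24.9],[7,18,-373,2.2,-10.1,-24.9]])

```text
time_s: 15.4
tool_pos: [0.5652, 0.0088, 0.2473]
tool_rot: [-90.0, -24.9, 4.2]
force: [-0.0, -0.6, -2.7]
grip_width: 0.0337
```

```bash
python3 - <<'E'
from h import *
from cell import env,read_camera,camera_info
apply([7, 18, -373, 2.2, -10.1, -24.9]); 
for n in ("scene","wrist","side"):
    ci=camera_info(n); im,d=read_camera(n)
    pickle.dump((im,d,ci),open(n+"6.pkl","wb")); cv2.imwrite(f"pics/{n}6.png",im[:,:,::-1])
status(env)
o=env.get_obs(); tp=o['tool_pos']; tR=Ro.from_euler('xyz',o['tool_rot'],degrees=True)*TOOL.inv() # cassette frame
# red model earlier: cassette fit with wrist cam in tool frame
im,d,ci=pickle.load(open("wrist6.pkl","rb")); P=wcloud(im,d,ci)
p=(P-tp)@tR.as_matrix()+np.array([0,0,.076])  # cassette frame
k=(d>0)&(np.abs(p[...,0])<.04)&(np.abs(p[...,1])<.04)&(p[...,2]>.02)&(p[...,2]<.118)
hsv=cv2.cvtColor(im,cv2.COLOR_RGB2HSV)
g=k&(hsv[...,0]>40)&(hsv[...,0]<85)&(hsv[...,1]>100); c=k&(hsv[...,2]<60)&(np.abs(p[...,2]-.055)<.008)
print("top",np.percentile(p[g&(p[...,2]>.105)],[2,50,98],axis=0)); print("collar",np.percentile(p[c],[2,50,98],axis=0))
Q=p[cv2.erode((g|c).astype(np.uint8),np.ones((3,3)))>0]
def f(v):
    return sdfcas((Q-np.array(v[:3]))@Ro.from_rotvec(v[3:]*np.array([1,1,1]),degrees=True).as_matrix())*1000
r=least_squares(f,np.zeros(6),loss='soft_l1',f_scale=1,x_scale=[.01,.01,.01,5,5,5]);print(len(Q),r.x,r.cost/len(Q))
E
python3 -c "
import cv2,numpy as np
a=cv2.imread('pics/side6.png');b=cv2.imread('pics/wrist6.png')
cv2.imwrite('pics/both6.png',cv2.resize(np.hstack([a,b]),(800,300)))"
```

```text
t 15.55 meas [0.5655 0.0081 0.2478] err mm [-0.1  1.3 -0.2] roterr(world) [-0.04  0.01  0.25] F [ 0.6 -0.4 -3. ] T [ 0.06  0.67 -0.03] w 33.8 q [ 20. -10. -21. 115.  -6.  49.  96.]
top [[-0.02358724 -0.01688312  0.10594565]
 [-0.01402453 -0.00060124  0.11088591]
 [ 0.01836245  0.01540727  0.11213655]]
collar [[-0.03090697 -0.02960218  0.04824551]
 [-0.02499302 -0.00109783  0.05589838]
 [-0.0069281   0.02832404  0.0575752 ]]
7435 [-1.71814900e-04  9.38028618e-05 -9.33684328e-04  5.98285240e-02
 -1.38016504e-01 -3.66766741e-01] 0.1248932159680763
```

View pics/both6.png

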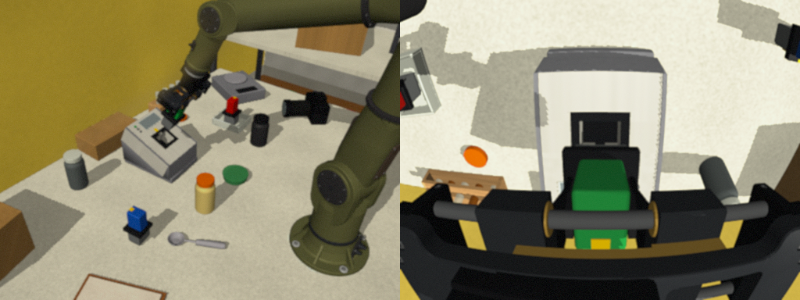

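```bash
python3 - <<'E'
from h import *
B=bayR().as_matrix()
for n in ("scene4","scene5","side5","side6","wrist6","wrist4"):
    try: im,d,ci=pickle.load(open(n+".pkl","rb"))
    except Exception: continue
    P=(wcloud if 'wrist' in n else cloud)(im,d,ci)
    C=-np.array(ci['R']).T@np.array(ci['t'])
    p=(P-BAY)@B; c=(C-BAY)@B
    # face level offset seen by this camera
    ring=(d>0)&(np.abs(p[...,1])<.08)&(p[...,0]>-.08)&(p[...,0]<.06)&((np.abs(p[...,0])>.045)|(np.abs(p[...,1])>.045))&(np.abs(p[...,2])<.008)
    z0=np.median(p[ring][:,2])
    s=(z0-c[2])/(p[...,2]-c[2]); h=c+s[...,None]*(p-c)
    k=(d>0)&(p[...,2]<z0-.006)&(np.abs(h[...,0])<.045)&(np.abs(h[...,1])<.045)
    if k.sum()<20: print(n,"few",k.sum()); continue
    hx=h[k][:,:2]
    # area-weighted fit: maximize IoU with template
    allm=(np.abs(h[...,0])<.045)&(np.abs(h[...,1])<.045)&(d>0)
    X=h[allm][:,:2]; lab=(k[allm]).astype(float)
    def tmpl(X,v):
        a=np.radians(v[2]);q=(X-v[:2])@np.array([[np.cos(a),-np.sin(a)],[np.sin(a),np.cos(a)]])
        return ((np.abs(q[:,0])<.0215)&(np.abs(q[:,1])<.0265))|((q[:,0]>0)&(q[:,0]<.029)&(np.abs(q[:,1])<.0075))
    best=min(((np.abs(tmpl(X,(x/1e3,y/1e3,a))-lab).sum(),x,y,a) for x in np.arange(-5,5.1,.5) for y in np.arange(-5,5.1,.5) for a in (-2,0,2)))
    print(n,"z0 %.4f"%z0,k.sum(),len(X),best,np.percentile(hx,[1,99],axis=0).round(4).tolist())
E
```

```text
scene4 z0 0.0008 99 514 (np.float64(48.0), np.float64(0.5), np.float64(-0.5), 2) [[-0.0097, -0.0253], [0.0276, 0.0243]]
scene5 z0 0.0008 97 515 (np.float64(50.0), np.float64(0.5), np.float64(-0.5), 2) [[-0.0052, -0.0253], [0.0276, 0.0244]]
side6 z0 0.0007 198 789 (np.float64(33.0), np.float64(-1.5), np.float64(1.0), 2) [[-0.0216, -0.0221], [0.0235, 0.0263]]
wrist6 z0 -0.0004 1500 7377 (np.float64(696.0), np.float64(-1.0), np.float64(-0.5), -2) [[-0.0217, -0.0259], [0.0086, 0.0255]]
wrist4 few 0<stdin>:12: RuntimeWarning: divide by zero encountered in divide
<stdin>:12: RuntimeWarning: invalid value encountered in multiply
  return _methods._mean(a, axis=axis, dtype=dtype,
  ret = ret.dtype.type(ret / rcount)
```

```bash
python3 - <<'E'
from h import *
from cell import env
rel(BAY+bayR().apply([0.0002,0,.082]),bayR()*TOOL)
E
```

```text
row [-8.1, 61.1, -0.2, -0.0, -0.02, -0.02] rows needed 1.5
```

>>> move_arm(moves=[[-8,25,-0.2,0,0,0],[-8,45,-0.2,0,0,0],[-8,57,-0.2,0,0,0],[-8,61,-0.2,0,0,0],[-8,61,-0.2,0,0,0],[-8,61,-0.2,0,0,0],[-8,61,-0.2,0,0,0]])

```text
time_s: 16.13
tool_pos: [0.5846, 0.0081, 0.1906]
tool_rot: [-90.0, -25.1, 4.1]
force: [0.6, 0.7, -2.2]
grip_width: 0.0336
```

```bash
cat >> h.py <<'E'
def bstat(env):
    o=env.get_obs(); B=bayR()
    print("in bay mm",np.round(B.inv().apply(o['tool_pos']-BAY)*1000,2),"rot",np.round((B.inv()*Ro.from_euler('xyz',o['tool_rot'],degrees=True)*TOOL.inv()).as_rotvec(degrees=True),2),"F bay",np.round(B.inv().apply(o['force']),1))
E
python3 - <<'E'
from h import *
from cell import env
apply([-8,61,-.2,0,0,0]); status(env); bstat(env)
E
```

```text
t 16.13 meas [0.5846 0.0081 0.1906] err mm [0.5 0.2 1.3] roterr(world) [-0.05 -0.12  0.15] F [ 0.6  0.7 -2.2] T [0.03 0.6  0.03] w 33.6 q [ 20.  -4. -22. 117.  -3.  42.  94.]
in bay mm [ 1.32  0.14 83.02] rot [ 0.02 -0.09  0.14] F bay [-0.3  0.6 -2.3]
```

>>> move_arm(moves=[[-0.5,4,0,0,0,0],[-0.5,7,0,0,0,0],[-0.5,10,0,0,0,0],[-0.5,13,0,0,0,0],[-0.5,16,0,0,0,0],[-0.5,18,0,0,0,0],[-0.5,18,0,0,0,0]])

```text
time_s: 16.72
tool_pos: [0.5909, 0.0085, 0.172]
tool_rot: [-90.0, -24.9, 4.0]
force: [0.1, -0.1, -3.3]
grip_width: 0.0335
```

```bash
python3 - <<'E'
from h import *
from cell import env
apply([-.5,18,0,0,0,0]); status(env); bstat(env)
E
```

```text
t 16.72 meas [0.5909 0.0085 0.172 ] err mm [-0.3  0.1 -0.8] roterr(world) [-0.03  0.05  0.14] F [ 0.1 -0.1 -3.3] T [ 0.03  0.68 -0.04] w 33.5 q [ 20.  -2. -22. 118.  -2.  40.  93.]
in bay mm [-0.78  0.11 63.47] rot [0.05 0.08 0.12] F bay [-1.3 -0.1 -3. ]
```

>>> move_arm(moves=[[0.7,4,0,0,0,0],[0.7,8,0,0,0,0],[0.7,12,0,0,0,0],[0.7,16,0,0,0,0],[0.7,20,0,0,0,0],[0.7,24,0,0,0,0],[0.7,27,0,0,0,0],[0.7,27,0,0,0,0]])

```text
time_s: 17.38
tool_pos: [0.6029, 0.0094, 0.1476]
tool_rot: [-90.0, -24.9, 4.0]
force: [-0.1, 0.5, -2.6]
grip_width: 0.0338
```

```bash
python3 - <<'E'
from h import *
from cell import env
apply([.7,27,0,0,0,0]); status(env); bstat(env)
E
```

```text
t 17.38 meas [0.6029 0.0094 0.1476] err mm [-0.3  0.2 -1. ] roterr(world) [-0.02  0.07  0.14] F [-0.1  0.5 -2.6] T [ 0.06  0.64 -0.02] w 33.8 q [ 19.   1. -22. 118.  -0.  37.  91.]
in bay mm [-0.24  0.14 36.29] rot [0.05 0.09 0.12] F bay [-1.2  0.5 -2.3]
```

Free so far; about 4.5 mm to go, press gently home.

>>> move_arm(moves=[[0,2,0,0,0,0],[0,3.5,0,0,0,0],[0,4.5,0,0,0,0],[0,5.5,0,0,0,0],[0,6,0,0,0,0],[0,6,0,0,0,0]])

```text
time_s: 17.88
tool_pos: [0.6057, 0.0096, 0.1433]
tool_rot: [-90.0, -25.0, 4.0]
force: [-0.7, -0.0, -0.9]
grip_width: 0.0339
```

```bash
python3 - <<'E'
from h import *
from cell import env
apply([0,6,0,0,0,0]); status(env); bstat(env)
E
```

```text
t 17.88 meas [0.6057 0.0096 0.1433] err mm [-0.1  0.2  0.1] roterr(world) [-0.04 -0.01  0.14] F [-0.7 -0.  -0.9] T [ 0.02  0.8  -0.04] w 33.9 q [ 19.   2. -22. 118.   0.  36.  90.]
in bay mm [ 0.49  0.12 31.24] rot [0.03 0.01 0.13] F bay [-1.   0.  -0.5]
```

Just touching; press until a clear reaction.

>>> move_arm(moves=[[0,1,0,0,0,0],[0,2,0,0,0,0],[0,2,0,0,0,0],[0,2,0,0,0,0]])

```text
time_s: 18.22
tool_pos: [0.6057, 0.0096, 0.1432]
tool_rot: [-90.1, -24.9, 4.1]
force: [-17.2, 0.1, 16.5]
grip_width: 0.0344
```

```bash
python3 - <<'E'
from h import *
from cell import env
apply([0,2,0,0,0,0]); status(env); bstat(env)
E
```

```text
t 18.22 meas [0.6057 0.0096 0.1432] err mm [-0.9  0.1  1.8] roterr(world) [-0.11  0.05  0.14] F [-17.2   0.1  16.5] T [-0.04  2.21 -0.06] w 34.4 q [ 19.   2. -23. 118.   1.  36.  90.]
in bay mm [ 0.49  0.13 31.12] rot [-0.03  0.08  0.15] F bay [-8.6  1.3 22.2]
```

>>> move_arm(moves=[[0,-1.5,0,0,0,0],[0,-1.5,0,0,0,0],[0,-1.5,0,0,0,0],[0,-1.5,0,0,0,0],[0,-1.5,0,0,0,0],[0,-20,0,0,0,0],[0,-45,0,0,0,0],[0,-75,0,0,0,0],[0,-105,0,0,0,0],[0,-120,0,0,0,0],[0,-120,0,0,0,0]], claw=60)

```text
time_s: 19.13
tool_pos: [0.5574, 0.0059, 0.2548]
tool_rot: [-90.1, -25.4, 4.1]
force: [-0.3, 0.6, 0.4]
grip_width: 0.0599
```

```bash
python3 - <<'E'
from h import *
from cell import env,read_camera,camera_info
apply([0,-120,0,0,0,0]); status(env)
for n in ("scene","wrist","side"):
    ci=camera_info(n); im,d=read_camera(n)
    pickle.dump((im,d,ci),open(n+"7.pkl","wb")); cv2.imwrite(f"pics/{n}7.png",im[:,:,::-1])
im,d,ci=pickle.load(open("wrist7.pkl","rb")); P=wcloud(im,d,ci)
p=(P-BAY)@bayR().as_matrix()
K=cv2.erode(((d>0)&(np.abs(p[...,0])<.07)&(np.abs(p[...,1])<.06)&(p[...,2]>-.006)&(p[...,2]<.075)).astype(np.uint8),np.ones((3,3)))>0
Q=P[K]
def f(v):
    p=(Q-np.array(v[:3]))@bayR(v[3]).as_matrix(); 
    c=sdfcas(p+np.array([0,0,.045-v[4]]),False); g=sdfbox(p,np.array([.015,0,-.02]),np.array([.1,.085,.02]))
    return np.minimum(c,g)*1000
r=least_squares(f,[*BAY,BYAW,0.],loss='soft_l1',f_scale=1.0,x_scale=[.01,.01,.01,5,.01]);print("bay, yaw, gap",r.x,r.cost/len(Q))
a=cv2.imread('pics/side7.png');b=cv2.imread('pics/wrist7.png');c=cv2.imread('pics/scene7.png')
cv2.imwrite('pics/both7.png',cv2.resize(np.hstack([a,b]),(800,300)))
cv2.imwrite('pics/scene7c.png',c)
E
```

```text
t 19.13 meas [0.5574 0.0059 0.2548] err mm [ 1.4 -0.1  4.7] roterr(world) [-0.1  -0.44  0.12] F [-0.3  0.6  0.4] T [0.08 0.33 0.  ] w 59.9 q [ 20. -11. -20. 115.  -7.  50.  97.]
bay, yaw, gap [ 6.19323617e-01  9.09393247e-03  1.14769004e-01  3.91829972e+00
 -1.47374324e-04] 0.21680363682384196
```

View pics/both7.png

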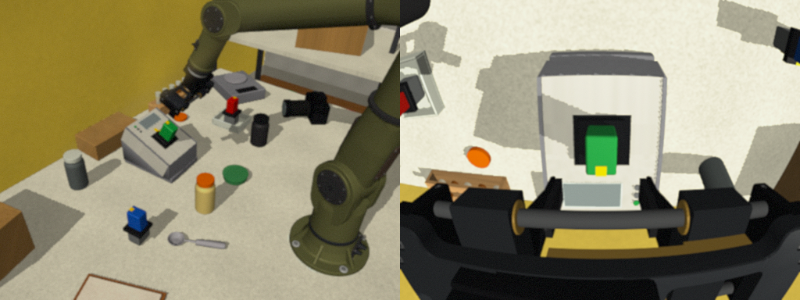

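View pics/scene7.png

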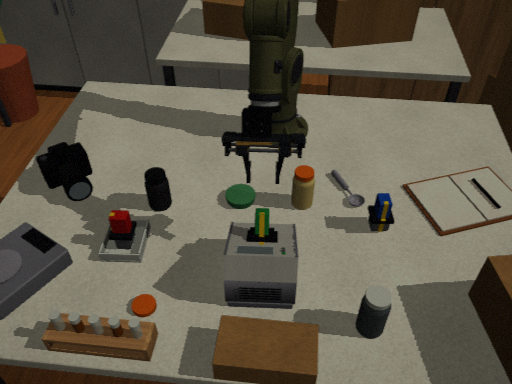

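The green cassette sits at (262,225) in the scene picture with its collar on the face: the fitted gap is 0.1 mm, and the yellow stripe points uphill. Red stands in the tray at (121,230). The blue cassette, both jars and the dish look unmoved. The gripper is clear, so I am handing in.

```bash
python3 - <<'E'
from cell import env,job
o=env.get_obs(); print(o['time_s'],o['force'],abs(o['joint_velocities']).max())
print(job.sign_off())
E
```

```text
19.2833 [-0.84070929  0.06313362 -0.49337067] 1.1318289480782804
the job is handed in; nothing more can be done
None
```

I drew the red cassette out of the bay and stood it upright in the return tray. I then plugged the green cassette into the bay, let go and handed the job in at about 19.3 s of the 66 s allowed.

**Green:** The last wrist-camera fit shows the black collar on the sloping face (about 0.1 mm off) with the key side uphill. On the final push the arm stopped at the expected depth with about 22 N along the bay axis.

**Red:** It stands near the centre of the tray in the last pictures.

**Other things:** The blue cassette, both jars and the dish look unmoved. I judged that from the pictures and did not measure their positions again.

**Robot:** The gripper was open and clear of everything, and the highest force I read between moves was about 24 N.

**Disagreement:** The last wrist-camera fit put the bay centre about 1 mm from my earlier estimate. No other check failed.

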